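# Put the round frame away in its case

### The arm

A 6-joint arm with a two-finger parallel gripper is mounted at the origin on the work surface. World frame = base frame: x ahead of the robot, y to its left, z up, the work surface at z = 0. Lengths are in mm, angles in rad, forces in N, time in s.
With the tool pointing down it reaches from about 300 to 875 mm from the base axis. Payload 4.2 kg.
Tool frame: the origin (TCP) lies at the very end of the fingers, on their centre line; the grasp point (between the pads) lies 19 mm behind it; z points along the fingers, y is the line along which they close (so a half turn about z gives the same grasp; the last joint's range is limited). The gripper opens to 85 mm and grips with 20 to 120 N. Pads are 22 mm wide; open, the fingers measure 114 mm over their backs; the gripper's body (76 mm by 85 mm) begins 54 mm behind the grasp point. The pads swing forward as they close: fully open they stand 13 mm farther back than shut.
Start: joints at [1.266, 0.32, 1.565, -0, 1.257, -0.02], TCP at [161.557, 551.852, 231.338] pointing down, gripper open.
Joint ranges: [-3.11, 3.11], [-0.84, 2.01], [0.21, 2.61], [-1.34, 4.49], [0.05, 2.63], [-2.56, 2.56]. Speed limits (rad/s): [2.57, 2.57, 3.14, 3.14, 3.14, 3.14].

### API

Orientations are given as a unit quaternion [x, y, z, w].
In Python, from rig import * gives the robot as it stands.
- The arm moves only by the tool servo_tool, never from a script. Its arguments are lists of equal length, an entry for each row: "linear": the shift along the tool's x, y, z in m, a list of three; "twist": the turn about the tool's z in degrees. A call has 1 to 5 rows; each row shifts and turns the commanded pose from where the row before left it, along the tool's axes as they then stand; what a row does not reach is not made up. A row lasts 1/10 s, in which the tool goes at most 50 mm and 8.59 degrees, less where a joint would pass 70% of its speed; a pose out of reach is approached as far as the arm can. A call with a gripper value outside its range is refused whole. "jaw" is the opening, from -1 (shut) to 1 (fully open), set as the call begins (left out, the last holds). The fingers move at their own pace and stop on an object; "newtons" is the grip in N (left out, the last holds). Time passes only in rows, so rows that do not move let the fingers close. It gives the time, the measured TCP pose, the force, the opening and the grip force at its end, in the units of the state.
- sense(): the state, without advancing time (a new reading comes with each control period).
- snapshot(name): name is "scene" or "top" or "wrist"; returns the picture (480x640x3 uint8, red, green, blue); there is no depth.
- camera_info(name): a dict with "fov_y" (degrees; the focal length in pixels is half the picture's height over the tangent of half this angle, whatever the lens; pixels are square), "cx", "cy" (the principal point, pixels), "cam_to_world" (4x4, takes a point from camera to world coordinates). Camera axes: x right, y down, z forward; pixel columns grow to the right and rows downward; lengths in mm; the calibration is good to about 2 mm. A picture is of the moment at which its call begins: read the wrist's pose just before it. camera_info takes no time and is no camera call; for the wrist camera it gives the pose at the moment of the call.
- close_job(): hands the job in; it is judged then, once.
The state is a dict: "t": time; "joint_positions": joint angles; "joint_velocities": joint speeds; "tau": joint torques, N m; "eef_pos": TCP position; "tcp_rot": TCP orientation; "contact_force": force on the tool from outside, world axes, zero at the start; "ft_torque": the same for the moment, N m; "width": finger opening in mm; "grip_force": force on a finger pad.
Only numpy, scipy, OpenCV 4.12 (cv2) and the standard library are available. Lean on these libraries where they do the work, as an engineer would, in place of code of your own. Each camera call takes 0.05 s, during which the arm holds its last target. There are 200 camera calls.

### The job

Lift the round frame up over the turned-up tip of its hook and off, stand it in the slot of the plywood case, lowering it to the bottom rather than dropping it, and let go. Then swing the case's lid shut and press it down until the spring catch snaps and holds it. Leave the square frame hanging where it is and do not shift the jars or the cup.

Things in the scene. Friction and masses are not known exactly. Their poses are not given: they have to be found in the camera images.
- round_frame: Round terracotta-coloured cast frame, a ring: outer diameter 120 mm (all sizes here in mm), hole diameter 64 (band 28 wide), 20 thick, about 0.2 kg. Origin at the centre of the hole, mid thickness; x axis = the ring's axis. Hangs upright, the hook rod of stand_a through its hole: origin 92, top edge 152 above the bench. Pinch its top edge from above, across the 20; the rod is 28 below.
- square_frame: Square frame of the same material and thickness (20), outer side 112, bars 28 wide. Origin at its centre, x axis across the thickness. Hangs on stand_b; leave it hanging.
- stand_a: Hook stand of the round frame, fixed. Wooden foot 130 x 100 x 12, bent steel rod of 8 diameter. Origin on the bench, z up. Rod rises at x = +45, runs level to -x with its top 124 above the bench, and at x = -70 to -74 turns up to a tip 136 high (12 above the rod). The frame hangs near x = -5: raise it 15 to 40, then move it at least 90 along the stand's -x to clear the tip.
- stand_b: Second hook stand, same shape and axes as stand_a, carries the square frame. Fixed.
- case: Upright plywood case, fixed. Outer 52 (x) x 158 mm (y), rim 135 high. Origin at the centre of its underside on the bench, z up. Slot open from above, 28 (x) x 130 (y), centred, floor 10 above the bench: the frame stands in it, its axis along the case's x, origin at 70, top edge at 130. Both long walls have a thumb notch in the middle, 56 wide (y), 40 deep from the rim, for the fingers.
- lid (a joint): Angle of the case's lid, rad: 0 = shut flat on the rim, 1.7 to 2.0 = open at the start (limit 2.05). Hinge along the case's x at its -y end, 135 above the bench; it opens up and over towards -y. A light spring lifts the lid again unless it is pressed fully shut, when a ball catch at the +y end snaps (about 5 N at the free end) and holds it.
- lid_hinge (a point): Middle of the lid's hinge line: at x = 0, y = -79, z = 135 of the case; it lies on the lid's underside. Its axes turn with the lid: +y runs along the lid to the free end, z is the lid's outer face normal.
- lid_end (a point): Middle of the lid's free end, on its outer (upper) face, 163 from the hinge. The lid is a plywood board 163 long, 56 wide, 8 thick with a brass tongue under its free end.
- jar_a: Red jar with a steel cap, 68 diameter, 95 tall, origin at the centre of its underside. Bystander.
- jar_b: Yellow jar with a steel cap, 64 diameter, 85 tall, origin at the centre of its underside. Bystander.
- cup: White mixing cup, 66 diameter at the rim, 65 tall, origin at the centre of its underside. Bystander.
- stand_a_hook (a point): Point on top of stand_a's rod where the round frame hangs: x = -5, z = 124 of the stand.

How it is judged (in metres and radians):
On the way, in this order (a step that is already met when the one before it is completed fails the run):
1. the round frame is off its hook, clear of the stand (distance between round_frame and stand_a_hook above 0.1 m and contact force between round_frame and stand_a below 0.05 N), for 0.1 s.
2. the round frame stands on the floor of the case's slot, let go, with the lid still open (x of round_frame in the frame of case between -0.008 and 0.008 m and y of round_frame in the frame of case between -0.01 and 0.01 m and z of round_frame in the frame of case between 0.06 and 0.076 m and contact force between round_frame and the fingers below 0.1 N and value of joint lid above 0.3 rad), for 0.2 s.
At the end, for the whole second after the job is handed in: The round frame stands at rest on the slot floor of the case (within 8 mm across, 10 mm along, 6 mm in height); the lid is shut within 0.04 rad and stays so by its catch; square frame, jars and cup are within 40 mm of where they began (x of round_frame in the frame of case between -0.008 and 0.008 m and y of round_frame in the frame of case between -0.01 and 0.01 m and z of round_frame in the frame of case between 0.06 and 0.076 m and angle between the x axis of round_frame and the x axis of case, either way round below 0.2 rad and linear speed of round_frame below 0.03 m/s and value of joint lid below 0.04 rad and velocity of joint lid below 0.1 rad/s and distance of each of square_frame, jar_a, jar_b, cup from where it was at the start of the episode below 0.04 m); the robot touches nothing.
It fails at once if the round frame is dropped (falls freely at more than 0.5 m/s) (contact force between round_frame and anything else below 0.02 N and linear speed of round_frame above 0.5 m/s).
It fails at once if the square frame, a jar or the cup is shifted by more than 40 mm (distance of any of square_frame, jar_a, jar_b, cup from where it was at the start of the episode above 0.04 m).
It also fails if it takes over 67 s, if anything falls off the work surface, if the arm or the gripper's body presses on something with over 40 N, if the wrist force passes 120 N, or if a joint passes its speed limit or range.

## Working session

There is one attempt and no reset: what is moved stays moved. The work goes in short steps, Python scripts to look and compute and a tool call to move; the robot and the scene stay as the last step left them, time stands still between calls to the robot, and variables do not carry over. Pictures are saved under pics/ and viewed, at most 12 in all, crops included, and the job is handed in when it is done.

Besides the shell and the picture viewer there is one more tool, called after "Emit:" as name([rows], argument=value, ...), one row to a line, values as JSON. servo_tool: Moves the arm, as the interface text tells. Its arguments: {"type":"object","properties":{"linear":{"type":"array","items":{"type":"array","items":{"type":"number"}}},"twist":{"type":"array","items":{"type":"number"}},"jaw":{"type":"number"},"newtons":{"type":"number"}},"required":["linear","twist"]}

```bash
mkdir -p pics; ls; python3 - <<'E'
from rig import *
import cv2,numpy as np
s=sense();print(s['t'],s['eef_pos'],s['tcp_rot'],s['width'])
for n in("scene","top"):
    c=camera_info(n);print(n,c['fov_y'],c['cx'],c['cy'],np.round(c['cam_to_world'],3).tolist())
    cv2.imwrite(f'pics/{n}0.png',snapshot(n)[:,:,::-1])
E
```

```text
pics
0.0 [161.40737425 551.37518465 230.48591642] [ 1.41937008e-01  9.89875284e-01 -8.85223025e-04 -1.53861268e-04] 85.46795399062678
scene 52.21356829726393 317.3330146274545 247.98834364684177 [[0.788, 0.393, -0.473, 1102.447], [0.615, -0.501, 0.608, -665.358], [0.002, -0.771, -0.637, 792.29], [0.0, 0.0, 0.0, 1.0]]
top 42.96149513609987 311.50250685622683 246.92025776972162 [[-0.024, -0.999, 0.048, 533.533], [-1.0, 0.024, -0.0, 4.89], [-0.001, -0.048, -0.999, 1451.768], [0.0, 0.0, 0.0, 1.0]]
```

View pics/scene0.png

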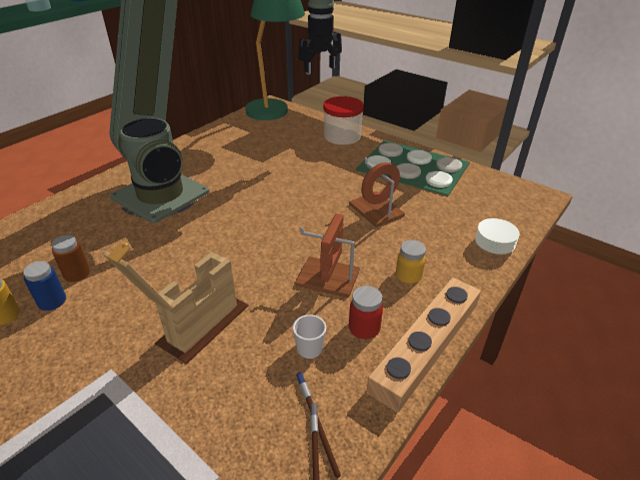

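View pics/top0.png

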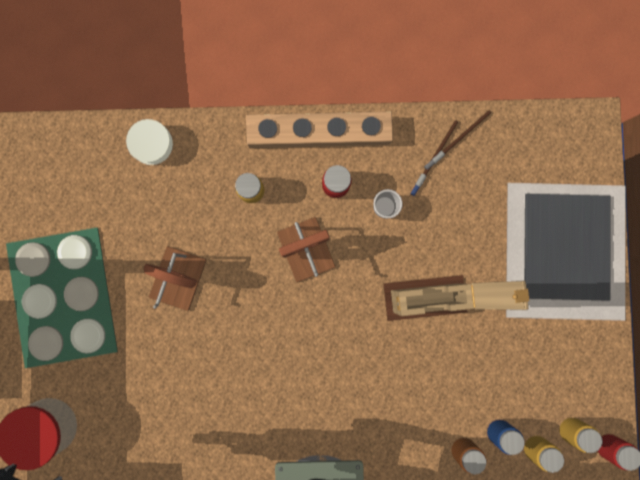

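The scene view shows the round frame at about (380,185), the square frame at (332,247) and the case at (200,310) with its lid open to the left. In the top view the round frame is at (170,274) and the case at (430,298). I'll enlarge these next.

```bash
cat > h.py <<'E'
from rig import *
import cv2,numpy as np
def ray(n,u,v,c=None):
    c=c or camera_info(n);M=np.array(c['cam_to_world']);f=240/np.tan(np.radians(c['fov_y'])/2)
    d=M[:3,:3]@np.array([(u-c['cx'])/f,(v-c['cy'])/f,1]);return M[:3,3],d
def at(n,u,v,z,c=None):
    o,d=ray(n,u,v,c);return o+d*(z-o[2])/d[2]
def proj(n,p,c=None):
    c=c or camera_info(n);M=np.array(c['cam_to_world']);f=240/np.tan(np.radians(c['fov_y'])/2)
    q=M[:3,:3].T@(np.array(p)-M[:3,3]);return q[0]/q[2]*f+c['cx'],q[1]/q[2]*f+c['cy']
E
python3 - <<'E'
import cv2,numpy as np
t=cv2.imread('pics/top0.png');s=cv2.imread('pics/scene0.png')
def c(im,x,y,w,h,k):
    r=cv2.resize(im[y:y+h,x:x+w],None,fx=k,fy=k,interpolation=cv2.INTER_CUBIC)
    for i in range(0,w,10):cv2.line(r,(i*k,0),(i*k,6 if i%50 else 14),(255,255,0),1)
    for i in range(0,h,10):cv2.line(r,(0,i*k),(6 if i%50 else 14,i*k),(255,255,0),1)
    return r
o=np.zeros((600,800,3),np.uint8)
a=c(t,380,270,160,55,5);o[:275,:800]=a
b=c(t,140,240,80,65,5);o[275:600,:400]=b
d=c(s,340,150,80,65,5);o[275:600,400:]=d
cv2.imwrite('pics/crop1.png',o)
E
```

```text
(no output)
```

View pics/crop1.png

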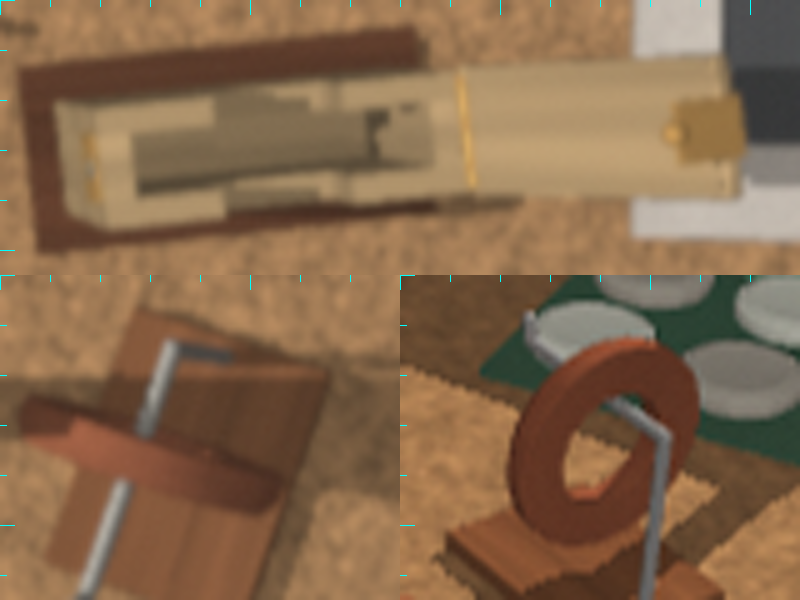

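Lower left: the rod bend is at about (174.4,254.4) and the tip at (156.6,304.4) in top pixels. Top: the case's slot is centred near (436.8,300), with its +y end to the left. The lid hinge runs from (472.4,284) to (474.6,307.6).

```bash
python3 - <<'E'
from h import *
np.set_printoptions(precision=1,suppress=True)
a=at('top',174.4,254.4,120);b=at('top',156.6,304.4,132)
d=(b-a)[:2];print(a,b,np.linalg.norm(d),np.degrees(np.arctan2(-d[1],-d[0])))
d/=np.linalg.norm(d);print('hook',a[:2]+d*50)
m=cv2.cvtColor(cv2.imread('pics/top0.png'),cv2.COLOR_BGR2HSV)
for q in[(133,135),(140,195),(435,165),(428,105),(284,150)]:print(at('top',380+q[0]/5,270+q[1]/5,135))
c1=at('top',472.4,284,135);c2=at('top',474.6,307.6,135);print(c1,c2,(c1+c2)/2)
# frame top edge mid in top view
for q in[(28,410),(85,425),(262,500),(280,485)]:print('fr',at('top',140+q[0]/5,240+(q[1]-275)/5,92))
print('top',at('top',140+150/5,240+(455-275)/5,152))
for n,u,v in(('jar_a',337,180),('jarb',248,186),('cup',388,204)):print(n,at('top',u,v,85))
print(proj('scene',(400,-265,135)),camera_info('wrist')['cam_to_world'],camera_info('wrist')['fov_y'])
E
```

```text
[588.5 304.8 120. ] [481.  341.9 132. ] 113.72596026355986 -19.037693179932084
hook [541.2 321.1]
[ 484.2 -197.2  135. ]
[ 458.4 -199.4  135. ]
[ 468.3 -326.7  135. ]
[ 494.1 -324.6  135. ]
[ 476.2 -262.   135. ]
[ 508.8 -339.8  135. ] [ 458.  -342.7  135. ] [ 483.4 -341.2  135. ]
fr [563.1 375.7  92. ]
fr [555.8 350.4  92. ]
fr [520.6 271.9  92. ]
fr [527.  263.8  92. ]
top [541.4 307.6 152. ]
jar_a [749.1 -56.2  85. ]
jarb [740.3 144.8  85. ]
cup [ 692.  -169.6   85. ]
(np.float64(165.37946361472416), np.float64(262.5707862762691)) [[  0.3   0.9   0.3  87.8]
 [  1.   -0.3  -0.1 574.1]
 [ -0.    0.3  -1.  372.7]
 [  0.    0.    0.    1. ]] 58.70980243895779
```

Emit:
servo_tool([
  [-0.043,-0.0114,0],
  [-0.043,-0.0114,0],
  [-0.043,-0.0114,0],
  [-0.043,-0.0114,0],
  [-0.043,-0.0114,0],
], twist=[0,0,0,0,0])

```text
t: 0.6
eef_pos: [353.0, 435.5, 231.0]
tcp_rot: [0.142, 0.99, -0.0, -0.0]
contact_force: [1.2, 0.1, -0.5]
width: 85.7
grip_force: 0.0
```

Emit:
servo_tool([
  [-0.043,-0.0114,0],
  [-0.043,-0.0114,0],
  [-0.043,-0.0114,0],
  [-0.043,-0.0114,0],
  [-0.043,-0.0114,0],
], twist=[0,0,0,0,0])

```text
t: 1.1
eef_pos: [543.4, 320.3, 230.8]
tcp_rot: [0.142, 0.99, -0.0, -0.0]
contact_force: [1.0, 0.9, 1.0]
width: 85.0
grip_force: 0.0
```

Emit:
servo_tool([
  [0,0,0],
  [0,0,0],
  [0,0,0],
  [0,0,0],
  [0,0,0],
], twist=[8.4,8.4,8.4,8.4,8.4])

```text
t: 1.6
eef_pos: [542.0, 321.4, 230.7]
tcp_rot: [0.49, 0.872, -0.001, -0.0]
contact_force: [0.0, -0.0, 0.7]
width: 85.5
grip_force: 0.0
```

Emit:
servo_tool([
  [0,0,0],
  [0,0,0],
  [0,0,0],
  [0,0,0],
  [0,0,0],
], twist=[8.4,8.4,8.4,8.4,8.4])

```text
t: 2.1
eef_pos: [542.0, 321.5, 230.7]
tcp_rot: [0.77, 0.638, -0.001, -0.0]
contact_force: [0.5, 0.4, -0.6]
width: 85.5
grip_force: 0.0
```

Emit:
servo_tool([
  [0,0,0],
  [0,0,0],
  [0,0,0],
], twist=[8.4,0,0])

```text
t: 2.4
eef_pos: [542.0, 321.5, 230.9]
tcp_rot: [0.812, 0.584, -0.0, -0.0]
contact_force: [0.1, 0.2, -0.2]
width: 85.4
grip_force: 0.0
```

```bash
python3 - <<'E'
from h import *
import json
c=camera_info('wrist');im=snapshot('wrist')[:,:,::-1].copy();cv2.imwrite('pics/w1.png',im)
c['cam_to_world']=np.array(c['cam_to_world']).tolist();json.dump({k:c[k] for k in('fov_y','cx','cy','cam_to_world')},open('w1.json','w'))
print(sense()['eef_pos'])
for p in[(541.2,321.1,152)]:print(proj('wrist',p,c))
E
```

```text
[542.09600889 321.56388244 231.03725404]
(np.float64(311.40971065727365), np.float64(250.85540185472166))
```

View pics/w1.png

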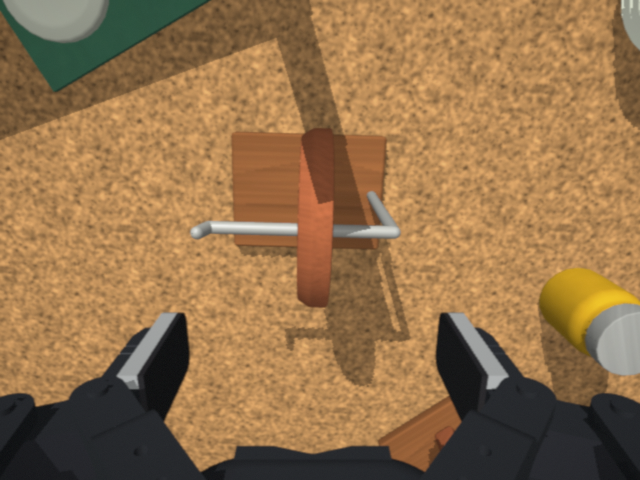

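The round frame's edge runs from (318,130) to (313,305), midway between the fingers. The rod crosses it at about (315,230), with its tip at (197,232) and its bend at (395,232).

```bash
python3 - <<'E'
from h import *
np.set_printoptions(precision=1,suppress=True)
a=at('wrist',316,231,120);t=at('wrist',197,232,134);b=at('wrist',395,232,120);f=at('wrist',315.5,245,152)
y=np.radians(-18.6);R=np.array([[np.cos(y+np.pi/2),np.sin(y+np.pi/2)],[np.cos(y),np.sin(y)]])
p=np.array(sense()['eef_pos'])[:2]
for n,q in(('rod',a),('tip',t),('bend',b),('ftop',f)):print(n,q,'tool xy',R@(q[:2]-p))
e=at('wrist',318,132,92);g=at('wrist',313,304,92);print(R@(e-g)[:2],R@((e+g)[:2]/2-p))
E
```

```text
rod [544.4 321.8 120. ] tool xy [1.  2.1]
tip [479.4 347.6 134. ] tool xy [  4.6 -67.7]
bend [590.7 305.6 120. ] tool xy [ 0.3 51.1]
ftop [544.4 323.6 152. ] tool xy [2.7 1.6]
[121.8   3.2] [-2.1  1.9]
```

Emit:
servo_tool([
  [0.001,0.002,0],
  [0,0,0.02],
  [0,0,0.02],
  [0,0,0.02],
  [0,0,0],
], twist=[1,0,0,0,0], jaw=0.2)

```text
t: 2.95
eef_pos: [543.0, 321.0, 168.4]
tcp_rot: [0.818, 0.576, -0.003, -0.0]
contact_force: [-0.9, -0.4, -0.2]
width: 51.3
grip_force: 0.0
```

Emit:
servo_tool([
  [0,0,0.015],
  [0,0,0.015],
  [0,0,0.01],
  [0,0,0],
  [0,0,0],
], twist=[0,0,0,0,0])

```text
t: 3.45
eef_pos: [544.9, 322.2, 132.1]
tcp_rot: [0.818, 0.576, 0.001, 0.0]
contact_force: [1.0, -0.3, 0.9]
width: 51.3
grip_force: 0.0
```

Emit:
servo_tool([
  [0,0,0],
  [0,0,0],
  [0,0,0],
  [0,0,0],
  [0,0,0],
], twist=[0,0,0,0,0], jaw=-1, newtons=40)

```text
t: 3.95
eef_pos: [544.7, 322.2, 132.3]
tcp_rot: [0.818, 0.576, 0.001, 0.0]
contact_force: [0.1, -0.0, 4.4]
width: 18.8
grip_force: 42.5
```

Emit:
servo_tool([
  [0,0,0],
  [0,0,0],
  [0,0,0],
  [0,0,0],
  [0,0,0],
], twist=[0,0,0,0,0])

```text
t: 4.45
eef_pos: [544.8, 322.2, 132.3]
tcp_rot: [0.818, 0.576, 0.001, -0.0]
contact_force: [-0.2, -0.6, 5.7]
width: 19.0
grip_force: 42.5
```

Emit:
servo_tool([
  [0,0,-0.005],
  [0,0,-0.01],
  [0,0,-0.01],
  [0,0,-0.002],
  [0,0,0],
], twist=[0,0,0,0,0])

```text
t: 4.95
eef_pos: [544.7, 322.1, 159.0]
tcp_rot: [0.818, 0.576, 0.001, 0.0]
contact_force: [0.1, 0.1, -2.5]
width: 19.1
grip_force: 41.7
```

Emit:
servo_tool([
  [0,-0.01,0],
  [0,-0.02,0],
  [0,-0.03,0],
  [0,-0.03,0],
  [0,-0.03,0],
], twist=[0,0,0,0,0])

```text
t: 5.45
eef_pos: [429.4, 362.5, 157.8]
tcp_rot: [0.818, 0.575, -0.001, -0.0]
contact_force: [-0.6, 0.4, -1.1]
width: 18.8
grip_force: 41.6
```

Emit:
servo_tool([
  [0,-0.02,0],
  [0,-0.01,0],
  [0,0,0],
], twist=[0,0,0])

```text
t: 5.75
eef_pos: [401.9, 372.8, 158.2]
tcp_rot: [0.817, 0.576, -0.0, -0.0]
contact_force: [0.9, 0.4, -2.9]
width: 19.4
grip_force: 41.7
```

Emit:
servo_tool([
  [0,0,-0.02],
  [0,0,-0.03],
  [0,0,-0.03],
  [0,0,-0.03],
  [0,0,-0.022],
], twist=[0,-8,-8,-8,0])

```text
t: 6.25
eef_pos: [404.7, 372.4, 292.4]
tcp_rot: [0.68, 0.733, 0.001, 0.0]
contact_force: [0.3, 0.4, -1.4]
width: 18.8
grip_force: 41.7
```

Emit:
servo_tool([
  [-0.015,0.003,0],
  [-0.03,0.006,0],
  [-0.04,0.007,0],
  [-0.04,0.007,0],
  [-0.04,0.007,0],
], twist=[0,0,0,0,0])

```text
t: 6.75
eef_pos: [445.4, 207.1, 288.5]
tcp_rot: [0.68, 0.733, -0.001, -0.0]
contact_force: [0.6, -0.9, -1.8]
width: 19.1
grip_force: 41.7
```

Emit:
servo_tool([
  [-0.043,0.008,0],
  [-0.043,0.008,0],
  [-0.043,0.008,0],
  [-0.043,0.008,0],
  [-0.043,0.008,0],
], twist=[0,0,0,0,0])

```text
t: 7.25
eef_pos: [500.7, -4.5, 288.6]
tcp_rot: [0.681, 0.733, -0.001, -0.001]
contact_force: [1.0, -0.6, -2.0]
width: 18.9
grip_force: 41.7
```

Emit:
servo_tool([
  [-0.04,-0.02,0],
  [-0.036,-0.024,0],
  [-0.036,-0.024,0],
  [-0.036,-0.024,0],
  [-0.036,-0.024,0],
], twist=[0,0,0,0,0])

```text
t: 7.75
eef_pos: [396.9, -195.5, 288.6]
tcp_rot: [0.681, 0.733, -0.001, -0.001]
contact_force: [1.2, -0.7, -2.0]
width: 19.3
grip_force: 41.7
```

Emit:
servo_tool([
  [-0.036,-0.022,0],
  [-0.033,-0.02,0],
  [-0.02,-0.01,0],
  [-0.01,-0.003,0],
  [0,0,0],
], twist=[0,0,0,0,0])

```text
t: 8.25
eef_pos: [351.0, -297.2, 289.1]
tcp_rot: [0.681, 0.732, -0.0, -0.001]
contact_force: [0.4, 0.8, -0.9]
width: 19.1
grip_force: 41.6
```

```bash
python3 - <<'E'
from h import *
import json
s=sense();c=camera_info('wrist');im=snapshot('wrist')[:,:,::-1].copy();cv2.imwrite('pics/w2.png',im)
json.dump({**{k:c[k] for k in('fov_y','cx','cy')},'cam_to_world':np.array(c['cam_to_world']).tolist()},open('w2.json','w'))
print(s['eef_pos'],s['tcp_rot']);print(proj('wrist',(476,-262,135),c))
E
```

```text
[ 350.96856723 -297.18842299  289.06220686] [ 6.81288671e-01  7.32014154e-01 -6.60006802e-05 -1.00972092e-03]
(np.float64(494.37553054692216), np.float64(178.78714706455503))
```

View pics/w2.png

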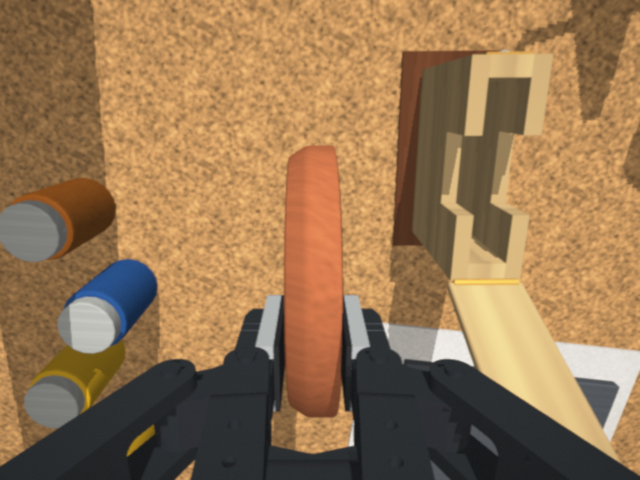

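The whole case is visible: the outer rim's +y corners are at (472,53) and (553,53), and the hinge runs from (450,281) to (520,281). The held frame hangs straight at u 312. I'll enlarge the rim.

```bash
python3 - <<'E'
import cv2,numpy as np
s=cv2.imread('pics/w2.png');k=4
o=[]
for x,y in((460,45),(440,190)):
    r=cv2.resize(s[y:y+100,x:x+100],None,fx=k,fy=k,interpolation=cv2.INTER_CUBIC)
    for i in range(0,100,10):
        cv2.line(r,(i*k,0),(i*k,8),(255,0,0),1);cv2.line(r,(0,i*k),(8,i*k),(255,0,0),1)
    o.append(r)
cv2.imwrite('pics/crop2.png',np.hstack(o))
E
```

```text
(no output)
```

View pics/crop2.png

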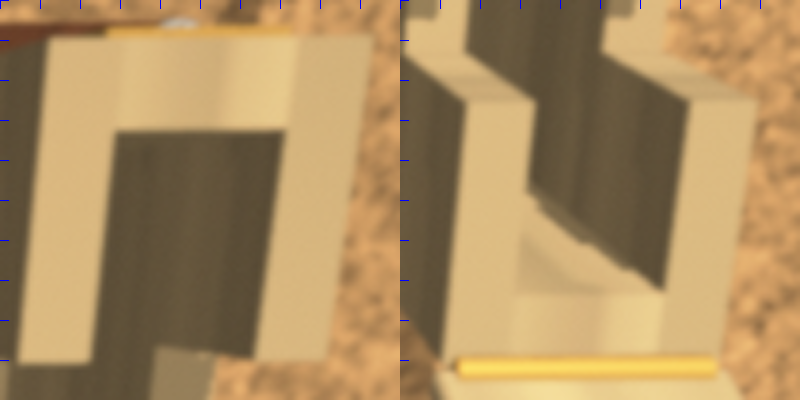

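```bash
python3 - <<'E'
from h import *
import json
np.set_printoptions(precision=1,suppress=True)
c=json.load(open('w2.json'));s=sense();p=np.array(s['eef_pos'])
q=s['tcp_rot'];yx=2*np.arctan2(q[1],q[0]);print('tool y yaw',np.degrees(yx)-90)
R=np.array([[np.cos(yx),np.sin(yx)],[np.sin(yx),-np.cos(yx)]])
A=at('wrist',488.75,77.75,135,c);B=at('wrist',531.5,77.5,135,c);C=at('wrist',468.75,262.5,135,c);D=at('wrist',506,262.5,135,c)
O1=at('wrist',472,54.5,135,c);O2=at('wrist',553,54.3,135,c);H=at('wrist',450.75,280,135,c)
print(A,B,C,D);print(np.linalg.norm(A-B),np.linalg.norm(C-D),np.linalg.norm(A-C),np.linalg.norm(B-D),np.linalg.norm(O1-O2),np.linalg.norm(O1-H))
for P,Q in((A,C),(B,D),(O1,H)):d=(P-Q)[:2];print('case x yaw',np.degrees(np.arctan2(d[1],d[0]))-90)
m=(A+B+C+D)/4;print('centre',m,'tool delta',R@(m-p)[:2])
# held frame: tangent rays in tool x-z plane
def xz(u,v):
    o,d=ray('wrist',u,v,c);return np.array([(R@(o-p)[:2])[0],o[2]-p[2]]),np.array([(R@d[:2])[0],d[2]])
L=[]
for u,v in((312,146),(314,416)):
    o,d=xz(u,v);n=np.array([-d[1],d[0]])/np.hypot(*d);n*=np.sign(n[0]);L.append((o,n))
for zc in(-38,-40,-42):
    # n.( [xc,zc]-o)= -60 for far(+x) side, +60 for the near
    print(zc,[ (sg*60-n[1]*(zc-o[1]))/n[0]+o[0] for (o,n),sg in zip(L,(-1,1))])
for v in(200,260,300):
  for z in(20,):print('frame mid tool y', [ (R@(at('wrist',u,v,p[2]+z,c)-p)[:2]) for u in(285,342)])
E
```

```text
tool y yaw 4.190587105676457
[ 459.2 -196.8  135. ] [ 487.  -194.7  135. ] [ 469.4 -325.1  135. ] [ 497.  -323.1  135. ]
27.831150168574833 27.62732631677962 128.74221279987444 128.88368320602243 51.96182500495875 156.83442012451067
case x yaw 4.536346418775409
case x yaw 4.445389651401101
case x yaw 4.631657287564877
centre [ 478.1 -259.9  135. ] tool delta [ 26.9 129. ]
-38 [np.float64(-1.2344027411223522), np.float64(2.4971594476930505)]
-40 [np.float64(-1.428310691174687), np.float64(0.8003000068832193)]
-42 [np.float64(-1.622218641227036), np.float64(-0.8965594339266119)]
frame mid tool y [array([49.2, -8.3]), array([49.2,  8.4])]
frame mid tool y [array([30.5, -8.7]), array([30.5,  8.7])]
frame mid tool y [array([17.1, -8.9]), array([17.,  9.])]
```

Emit:
servo_tool([
  [0.003,0.015,0],
  [0.006,0.03,0],
  [0.008,0.036,0],
  [0.006,0.03,0],
  [0.0044,0.018,0],
], twist=[-0.3,0,0,0,0])

```text
t: 8.8
eef_pos: [481.5, -256.2, 289.8]
tcp_rot: [0.677, 0.736, 0.001, -0.0]
contact_force: [-0.7, -0.5, -2.7]
width: 19.3
grip_force: 41.7
```

Emit:
servo_tool([
  [0,0,0],
  [0,0,0.015],
  [0,0,0.015],
  [0,0,0],
  [0,0,0],
], twist=[0,0,0,0,0])

```text
t: 9.3
eef_pos: [478.0, -258.5, 260.6]
tcp_rot: [0.678, 0.735, -0.0, -0.0]
contact_force: [0.5, 0.6, -1.7]
width: 19.0
grip_force: 41.6
```

```bash
python3 - <<'E'
from h import *
s=sense();p=np.array(s['eef_pos']);q=s['tcp_rot'];yx=2*np.arctan2(q[1],q[0])
R=np.array([[np.cos(yx),np.sin(yx)],[np.sin(yx),-np.cos(yx)]])
print(p,np.degrees(yx)-90,R@(np.array([478.1,-259.9])-p[:2]))
im=snapshot('wrist')[:,:,::-1];cv2.imwrite('pics/w3.png',im)
E
```

```text
[ 477.9534089  -258.50586523  260.57399099] 4.581788911695213 [-1.40138957  0.03475623]
```

View pics/w3.png

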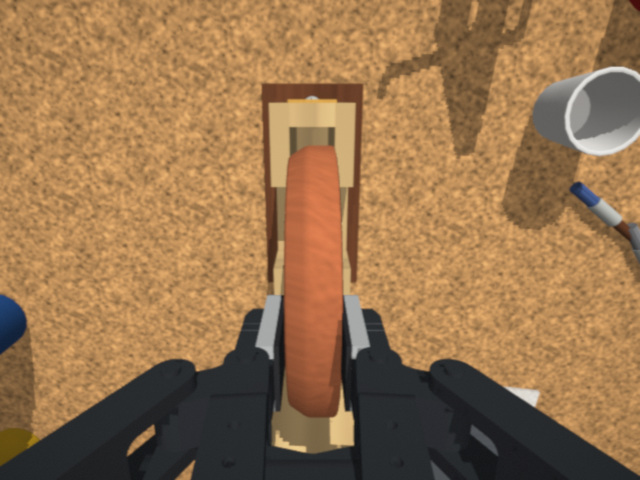

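The slot (rim u 269–355, middle 312) lines up with the frame at u 313. I'll lower it slowly and watch the force.

Emit:
servo_tool([
  [-0.001,0,0.01],
  [0,0,0.01],
  [0,0,0.01],
  [0,0,0.01],
  [0,0,0.01],
], twist=[0,0,0,0,0])

```text
t: 9.85
eef_pos: [478.3, -259.5, 209.1]
tcp_rot: [0.678, 0.735, -0.0, -0.0]
contact_force: [-0.1, -0.5, -2.1]
width: 18.9
grip_force: 41.6
```

Emit:
servo_tool([
  [0,0,0.01],
  [0,0,0.01],
  [0,0,0.01],
  [0,0,0.01],
  [0,0,0.01],
], twist=[0,0,0,0,0])

```text
t: 10.35
eef_pos: [478.5, -259.6, 159.5]
tcp_rot: [0.678, 0.735, 0.0, 0.0]
contact_force: [0.4, -0.1, -2.4]
width: 18.8
grip_force: 41.6
```

Free so far. Final 50 mm, the last bit in small steps.

Emit:
servo_tool([
  [0,0,0.01],
  [0,0,0.01],
  [0,0,0.01],
  [0,0,0.01],
  [0,0,0.004],
], twist=[0,0,0,0,0])

```text
t: 10.85
eef_pos: [478.0, -259.3, 115.0]
tcp_rot: [0.678, 0.735, -0.0, -0.001]
contact_force: [0.4, 0.4, -2.2]
width: 19.3
grip_force: 41.6
```

Emit:
servo_tool([
  [0,0,0.002],
  [0,0,0.001],
  [0,0,0.001],
  [0,0,0],
  [0,0,0],
], twist=[0,0,0,0,0])

```text
t: 11.35
eef_pos: [478.7, -259.7, 112.6]
tcp_rot: [0.678, 0.735, 0.0, 0.0]
contact_force: [-0.7, 0.4, -1.7]
width: 19.4
grip_force: 41.6
```

Emit:
servo_tool([
  [0,0,0.001],
  [0,0,0.001],
  [0,0,0],
  [0,0,0],
], twist=[0,0,0,0])

```text
t: 11.75
eef_pos: [478.6, -259.7, 110.5]
tcp_rot: [0.678, 0.735, 0.0, 0.0]
contact_force: [-0.1, 0.1, -0.1]
width: 19.1
grip_force: 41.9
```

Emit:
servo_tool([
  [0,0,0.001],
  [0,0,0],
  [0,0,0],
], twist=[0,0,0])

```text
t: 12.05
eef_pos: [478.8, -259.8, 110.4]
tcp_rot: [0.678, 0.735, 0.0, 0.001]
contact_force: [-1.7, 1.0, 6.7]
width: 19.0
grip_force: 42.8
```

Bottomed out with 6.7 N. Releasing.

Emit:
servo_tool([
  [0,0,0],
  [0,0,0],
  [0,0,0],
  [0,0,0],
  [0,0,0],
], twist=[0,0,0,0,0], jaw=-0.1)

```text
t: 12.55
eef_pos: [478.5, -259.6, 109.1]
tcp_rot: [0.678, 0.735, 0.0, -0.0]
contact_force: [-0.0, 0.3, -0.4]
width: 38.3
grip_force: 0.0
```

Emit:
servo_tool([
  [0,0,0],
  [0,0,-0.01],
  [0,0,-0.02],
  [0,0,-0.03],
  [0,0,-0.03],
], twist=[0,0,0,0,0])

```text
t: 13.05
eef_pos: [478.4, -259.5, 200.7]
tcp_rot: [0.678, 0.735, 0.0, -0.0]
contact_force: [0.6, 0.2, -0.4]
width: 38.6
grip_force: 0.0
```

Emit:
servo_tool([
  [0.01,0,-0.04],
  [0.02,0,-0.04],
  [0.03,0,-0.04],
  [0.03,0,0],
  [0,0,0],
], twist=[0,0,0,0,0], jaw=-1)

```text
t: 13.55
eef_pos: [471.2, -167.4, 321.9]
tcp_rot: [0.677, 0.736, 0.001, 0.002]
contact_force: [0.9, -0.6, -1.6]
width: -0.0
grip_force: 0.0
```

```bash
python3 - <<'E'
from h import *
s=sense();print(s['t'],s['eef_pos'],s['joint_positions'])
a=snapshot('wrist')[:,:,::-1];b=snapshot('scene')[:,:,::-1]
k=cv2.resize(b[220:370,90:260],None,fx=2.35,fy=2.35,interpolation=cv2.INTER_CUBIC)
o=np.zeros((480,800,3),np.uint8);o[:360,:400]=cv2.resize(a,None,fx=.625,fy=.75)[:,:400];o[:k.shape[0],400:400+min(400,k.shape[1])]=k[:,:400]
cv2.imwrite('pics/w4.png',o);cv2.imwrite('pics/s4.png',b)
E
```

```text
13.55 [ 471.22918916 -167.40811881  321.91096947] [-3.65203791e-01  1.52175222e-01  1.56328792e+00  1.35613949e-03
  1.42230011e+00 -4.48452417e-01]
```

View pics/w4.png

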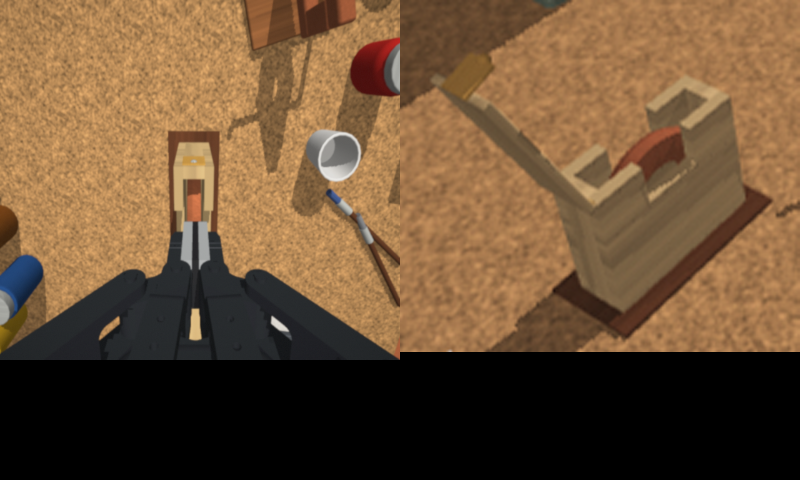

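The frame is seated in the slot below the rim, and the lid is leaning back at about 2 rad. With the fingers shut I'll go over the lid, come down behind it and push it along its arc.

Emit:
servo_tool([
  [0,0,-0.03],
  [-0.02,0,0],
  [-0.04,0,0],
  [-0.045,0,0],
  [-0.045,0,0],
], twist=[0,0,0,0,0])

```text
t: 14.15
eef_pos: [482.9, -321.9, 348.6]
tcp_rot: [0.678, 0.735, -0.0, -0.0]
contact_force: [0.4, 0.8, -0.1]
width: -0.0
grip_force: 0.0
```

Emit:
servo_tool([
  [-0.045,0,0],
  [-0.045,0,0],
  [-0.035,0,0],
  [-0.015,0,0],
  [0,0,0],
], twist=[0,0,0,0,0])

```text
t: 14.65
eef_pos: [493.5, -462.2, 346.7]
tcp_rot: [0.68, 0.733, -0.0, -0.002]
contact_force: [0.7, 0.5, -0.3]
width: -0.1
grip_force: 0.0
```

Emit:
servo_tool([
  [0,0,0.025],
  [0,0,0.03],
  [0,0,0.025],
  [0,0,0.012],
  [0,0,0],
], twist=[0,0,0,0,0])

```text
t: 15.15
eef_pos: [493.7, -457.9, 255.4]
tcp_rot: [0.678, 0.735, 0.0, -0.002]
contact_force: [0.6, 0.3, -0.3]
width: -0.1
grip_force: 0.0
```

```bash
python3 - <<'E'
from h import *
s=sense();p=np.array(s['eef_pos']);print(p,s['contact_force'])
y=np.radians(4.55);d=p[:2]-np.array([478.4,-259.9]);print('case xy',d@[np.cos(y),np.sin(y)],d@[-np.sin(y),np.cos(y)])
b=snapshot('scene')[:,:,::-1];cv2.imwrite('pics/s5.png',cv2.resize(b[130:370,40:300],None,fx=2.4,fy=2.4))
E
```

```text
[ 493.73149571 -457.92830466  255.35801431] [ 0.5546084   0.30713359 -0.34716971]
case xy -0.4262170644184591 -198.6204484562559
```

View pics/s5.png

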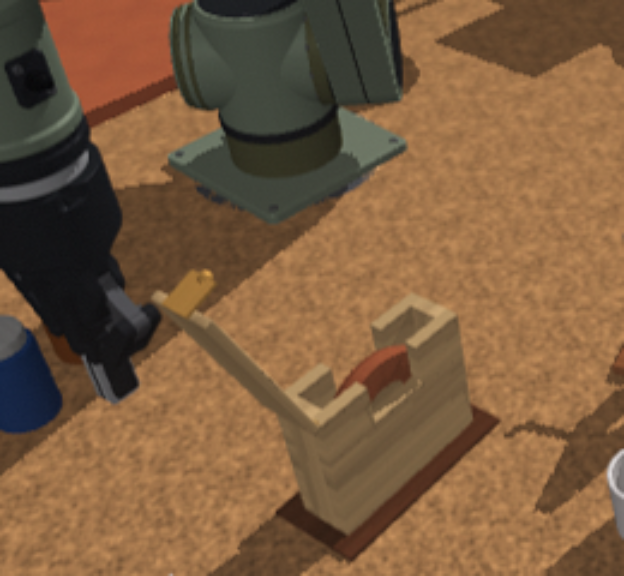

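The fingertips, at about (115,390) in the crop, are behind the lid's free end at (165,300). Pushing forward.

Emit:
servo_tool([
  [0.015,0,0],
  [0.015,0,0],
  [0.015,0,0],
  [0.015,0,0],
  [0.015,0,0],
], twist=[0,0,0,0,0])

```text
t: 15.7
eef_pos: [488.5, -383.0, 258.0]
tcp_rot: [0.678, 0.735, 0.0, 0.001]
contact_force: [0.1, -0.6, 0.6]
width: 0.0
grip_force: 0.4
```

Emit:
servo_tool([
  [0.015,0,0],
  [0.015,0,0],
  [0.015,0,-0.002],
  [0.015,0,-0.002],
  [0.015,0,-0.002],
], twist=[0,0,0,0,0])

```text
t: 16.2
eef_pos: [482.2, -308.1, 263.1]
tcp_rot: [0.678, 0.735, -0.0, -0.0]
contact_force: [0.2, -1.4, -0.0]
width: 0.5
grip_force: 0.4
```

Emit:
servo_tool([
  [0.02,0,0.004],
  [0.02,0,0.009],
  [0.015,0,0.014],
  [0.015,0,0.016],
  [0.01,0,0.018],
], twist=[0,0,0,0,0])

```text
t: 16.7
eef_pos: [476.1, -227.9, 202.3]
tcp_rot: [0.678, 0.735, 0.0, 0.0]
contact_force: [-0.4, 0.4, 1.2]
width: 0.3
grip_force: 0.5
```

Emit:
servo_tool([
  [0.009,0,0.018],
  [0.006,0,0.013],
  [0.005,0,0.012],
  [0.004,0,0.007],
  [0.004,0,0],
], twist=[0,0,0,0,0])

```text
t: 17.2
eef_pos: [473.5, -201.1, 151.9]
tcp_rot: [0.678, 0.735, -0.0, -0.001]
contact_force: [-0.8, 0.4, -0.5]
width: 0.0
grip_force: 0.0
```

```bash
python3 - <<'E'
from h import *
s=sense();p=np.array(s['eef_pos']);print(p,s['contact_force'])
y=np.radians(4.55);d=p[:2]-np.array([478.4,-259.9]);print('case xy',d@[np.cos(y),np.sin(y)],d@[-np.sin(y),np.cos(y)])
b=snapshot('scene')[:,:,::-1];cv2.imwrite('pics/s6.png',cv2.resize(b[180:370,100:300],None,fx=3,fy=3))
E
```

```text
[ 473.45137792 -201.05570206  151.86072549] [-0.78626274  0.41168565 -0.48150933]
case xy -0.2649647488510976 59.05141873082428
```

View pics/s6.png

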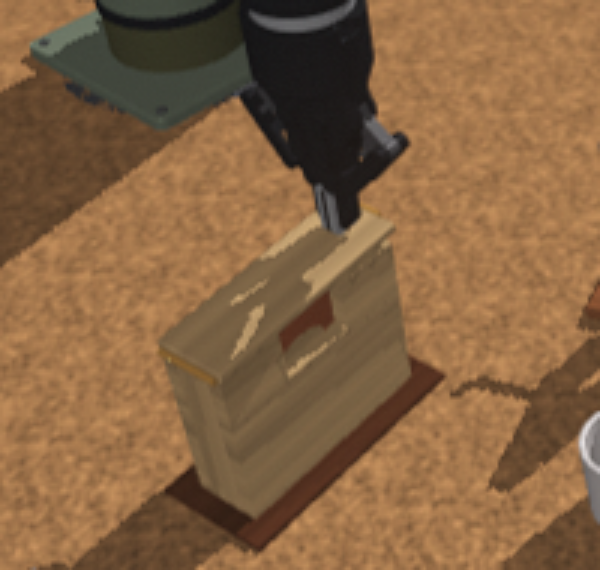

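The lid is down, nearly shut, with the fingertips near its free end. Pressing it shut in small steps.

Emit:
servo_tool([
  [0,0,0.003],
  [0,0,0.003],
  [0,0,0.002],
  [0,0,0],
], twist=[0,0,0,0])

```text
t: 17.65
eef_pos: [473.6, -201.8, 143.9]
tcp_rot: [0.678, 0.735, -0.0, -0.0]
contact_force: [-0.2, -0.1, 0.3]
width: -0.2
grip_force: 0.0
```

Emit:
servo_tool([
  [0,0,0.001],
  [0,0,0],
], twist=[0,0])

```text
t: 17.85
eef_pos: [473.9, -202.0, 143.2]
tcp_rot: [0.678, 0.735, -0.0, -0.0]
contact_force: [-0.5, 0.3, -0.0]
width: -0.1
grip_force: 0.1
```

Emit:
servo_tool([
  [0,0,0.001],
  [0,0,0],
  [0,0,0],
], twist=[0,0,0])

```text
t: 18.15
eef_pos: [473.9, -202.0, 143.0]
tcp_rot: [0.678, 0.735, 0.0, 0.0]
contact_force: [-1.2, -0.1, 6.1]
width: 0.1
grip_force: 2.7
```

Emit:
servo_tool([
  [0,0,0.001],
  [0,0,0],
  [0,0,0],
], twist=[0,0,0])

```text
t: 18.45
eef_pos: [474.0, -202.0, 142.9]
tcp_rot: [0.678, 0.735, 0.0, 0.001]
contact_force: [-3.9, 1.6, 10.7]
width: 0.0
grip_force: 5.4
```

One more press to about 20 N, then retreat and look.

Emit:
servo_tool([
  [0,0,0.001],
  [0,0,0.001],
  [0,0,0],
  [0,0,0],
], twist=[0,0,0,0])

```text
t: 18.85
eef_pos: [474.2, -202.0, 142.7]
tcp_rot: [0.678, 0.735, 0.0, 0.001]
contact_force: [-6.1, 1.3, 21.7]
width: -0.1
grip_force: 10.9
```

Emit:
servo_tool([
  [0,0,-0.01],
  [0,0,-0.03],
  [0,0,-0.04],
  [0,0,-0.04],
  [0,0,0],
], twist=[0,0,0,0,0])

```text
t: 19.35
eef_pos: [476.7, -203.1, 264.9]
tcp_rot: [0.678, 0.735, 0.002, 0.006]
contact_force: [0.6, 0.4, -0.7]
width: -0.1
grip_force: 0.0
```

Emit:
servo_tool([
  [0,0,0],
  [0,0,0],
  [0,0,0],
  [0,0,0],
  [0,0,0],
], twist=[0,0,0,0,0])

```text
t: 19.85
eef_pos: [473.6, -201.7, 258.5]
tcp_rot: [0.678, 0.735, -0.0, -0.001]
contact_force: [0.4, 0.4, 0.5]
width: -0.1
grip_force: 0.0
```

```bash
python3 - <<'E'
from h import *
a=cv2.imread('pics/top0.png');t=snapshot('top')[:,:,::-1];b=snapshot('scene')[:,:,::-1]
o=np.zeros((480,800,3),np.uint8);o[:400,:400]=cv2.resize(b[200:360,110:270],(400,400));o[:400,400:]=cv2.resize(t[110:330,220:480],(400,340)).copy() if 0 else cv2.resize(t[100:330,220:450],(400,400))
cv2.imwrite('pics/s7.png',o)
for n,(x,y) in dict(jara=(337,180),jarb=(248,186),cup=(388,204)).items():print(n,np.abs(a[y-20:y+20,x-20:x+20].astype(int)-t[y-20:y+20,x-20:x+20]).mean())
E
```

```text
jara 2.1129166666666666
jarb 2.1145833333333335
cup 2.066666666666667
```

View pics/s7.png

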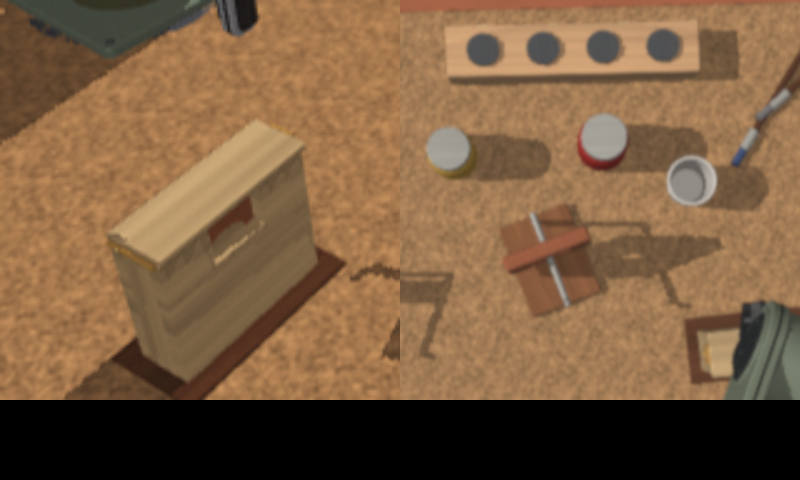

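The lid stays flat on the rim with the arm clear, at (205,190), and the frame shows in the notch. The square frame, jars and cup haven't moved.

```bash
python3 -c "
from rig import *
print(close_job())"
```

```text
the job is handed in; nothing more can be done
None
```

I stood the round frame on the floor of the case's slot, shut the lid until it held, left the square frame, jars and cup where they were, and handed the job in at about 20 s; the hand-in call returned no verdict.

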